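Draw a filter slider out of the microscope lamp house

TASK

Draw the filter slider that has the flat upright grip plate out of the microscope's lamp house, pulling it straight along its channel and keeping it level so that it does not bind, without forcing it. Then lay it flat in the empty steel tray, grip plate upwards, and let go; leave the other slider, the one with the round knob, where it is in the lamp house.

Things in the scene. Friction and masses are not known exactly. Their poses are not given: they have to be found in the camera images.
- plate_slider_mid (a point): Centre of the wanted loose slider's aluminium bar, 32 (x) x 130 (y) x 12 (z) mm, 75 to 155 g, two glass windows. Black upright grip plate, 10 (x) x 30 (y) x 50 (z) mm, on top near the outer end: its centre is 47 mm along +y and 31 mm above this point, its top 56 mm above. y runs along the channel, out of the lamp house; z up. At the start 55 to 75 mm of the bar is inside.
- knob_slider_mid (a point): Centre of the bar of the other loose slider, to be left alone: same bar and axes, but in place of the plate a black round knob (26 mm across, its top 56 mm above this point) on a stem, likewise 47 mm along +y. It sits in the other channel; which channel holds which slider varies.
- lamphouse: Fixed low grey box, 220 (x) x 110 (y) x 52 mm, slotted top; origin: centre of underside, z up. Two channels 50 mm either side of it along x open in the +y face and run 100 mm inwards: 38 mm wide, 15 high, floor 25 mm above the bench (3 mm play each side and above the bar). A sill at floor height juts 45 mm from the +y face. A slider is free once its centre is over 120 mm along +y from the origin.
- tray: Empty rectangular steel tray fixed to the bench, 110 (x) x 210 (y) mm outside, 21 mm high, walls and floor 5 mm thick, so 100 x 200 mm inside and 16 mm deep; origin at the centre of its underside, y along its length, z up. The slider may point either way along it.
Not all that is in view belongs to the job. Of the things shaped like the tray, the steel one is meant.

How it is judged (in metres and radians):
On the way:
1. the plate slider is drawn more than half out along its channel, level and straight (y of plate_slider_mid in the frame of lamphouse between 0.085 and 0.16 m and angle between plate_slider_mid's own z axis and vertical below 0.17 rad and angle between the y axis of plate_slider_mid and the y axis of lamphouse, either way round below 0.2 rad), for 0.1 s.
At the end, for the whole second after the job is handed in: The plate slider lies flat on the tray's floor with its grip plate up (bar level within 6 degrees, its centre less than 16 mm above the tray's underside and within 35 mm across and 40 mm along of the tray's centre); the knob slider is still in its channel within 15 mm of where it was (x of plate_slider_mid in the frame of tray between -0.035 and 0.035 m and y of plate_slider_mid in the frame of tray between -0.04 and 0.04 m and z of plate_slider_mid in the frame of tray below 0.016 m and angle between plate_slider_mid's own z axis and vertical below 0.1 rad and distance of knob_slider_mid from where it was at the start of the episode below 0.015 m); the robot touches nothing.
It fails at once if the plate slider is tipped by more than 10 degrees while its inner end is still 10 mm or more inside the channel (y of plate_slider_mid in the frame of lamphouse below 0.11 m and horizontal distance between plate_slider_mid and lamphouse below 0.125 m and z of plate_slider_mid in the frame of lamphouse below 0.06 m and angle between plate_slider_mid's own z axis and vertical above 0.175 rad).
It fails at once if the lamp house is forced: more than 25 N on it, by a bound slider or by the robot (contact force between lamphouse and anything else above 25 N).
It fails at once if the knob slider is moved by more than 15 mm (distance of knob_slider_mid from where it was at the start of the episode above 0.015 m).
It also fails if it takes over 42 s, if anything falls off the work surface, if the arm or the gripper's body presses on something with over 40 N, if the wrist force passes 120 N, or if a joint passes its speed limit or range.

ROBOT

A 6-joint arm with a two-finger parallel gripper is mounted at the origin on the work surface. World frame = base frame: x ahead of the robot, y to its left, z up, the work surface at z = 0. Lengths are in mm, angles in rad, forces in N, time in s.
With the tool pointing down it reaches from about 350 to 775 mm from the base axis. Payload 7.3 kg.
Tool frame: the origin (TCP) lies midway between the tips of the shut fingers; the grasp point (between the pads) lies 19 mm behind it; x points along the fingers, y is the direction in which the jaws open and shut, and the axes are right-handed (so a half turn about x gives the same grasp; the last joint's range is limited). The gripper opens to 92 mm and grips with 3 to 60 N. Pads are 19 mm wide; open, the fingers measure 130 mm over their backs; the gripper's body (75 mm by 190 mm) begins 47 mm behind the grasp point.
Start: joints at [-0.146, 0.342, 1.524, -0, 1.275, -0.146], TCP at [525.019, 0.019, 226.741] pointing down, gripper open.
Joint ranges: [-2.53, 2.53], [-0.77, 2.02], [0.04, 2.7], [-1, 4.14], [0.28, 2.66], [-3.11, 3.11]. Speed limits (rad/s): [2.57, 2.57, 3.14, 3.14, 3.14, 3.14].

INTERFACE

Orientations are given as [roll, pitch, yaw] about the fixed x, y, z axes, in that order (R = Rz(yaw) Ry(pitch) Rx(roll)).
In Python, from plant import bot gives the robot as it stands. The module is installed in compiled form; this text tells all that it offers.
- The arm moves only by the shell command python3 -m handwheel 'ROWS' [OPENING]. ROWS is JSON, a list that holds one entry, the list of rows, each a list of 4 numbers: the shift along the tool's x, y, z in cm, then the turn about the tool's x in rad. A call has 1 to 8 rows; each row shifts and turns the commanded pose from where the row before left it, along the tool's axes as they then stand; what a row does not reach is not made up. A row lasts 1/12 s, in which the tool goes at most 41.7 mm and 7.16 degrees, less where a joint would pass 70% of its speed; a pose out of reach is approached as far as the arm can. A call is refused whole if a number of a shift passes 4.17 or a number of a turn 0.125, either way. A call with a gripper value outside its range is refused whole. OPENING is the opening, from 0 (shut) to 1 (fully open), set as the call begins (- or left out, the last holds). The fingers move at their own pace and stop on an object; the grip force is fixed at half the most. Time passes only in rows, so rows that do not move let the fingers close. It gives the time, the measured TCP pose, the force and the opening at its end, in the units of the state.
- bot.get_obs(): the state, without advancing time (a new reading comes with each control period).
- bot.capture(name): name is "scene" or "side" or "wrist"; returns (picture, depth): 384x512x3 uint8, red, green, blue; 384x512 float32, mm along the optical axis (not along the pixel's ray), 0 where there is no reading.
- bot.camera_model(name): a dict with "fx", "fy", "cx", "cy" (pixels), "position" and "rotation" of the camera in the world. Camera axes: x right, y down, z forward; pixel columns grow to the right and rows downward; lengths in mm; the calibration is good to about 2 mm. A picture is of the moment at which its call begins: read the wrist's pose just before it. camera_model takes no time and is no camera call; for the wrist camera it gives the pose at the moment of the call.
- bot.close_job(): hands the job in, once; it reports no verdict.
Trained networks look in the newest picture that a camera, given by its name, has taken for a name from the list of things; names that differ only in an ending like _2 or _b are one class to them, and where a whole thing is asked for, a point or a joint stands for the part that bears it (a point fixed in the world has none). Each returns a list of dicts, best first, with "conf" (0 to 1); they miss things now and then, are a little off and sometimes report something else, mostly with a low value. They report only what shows in the picture. A call takes as long as a camera call. They do not tell look-alikes from the thing itself.
- bot.find_in(camera, label): "bbox" ([left, top, width, height] in pixels, round what is visible of it).
- bot.spot_point(camera, label): "point" ([column, row] in pixels: a listed point, or the origin of a listed thing).
The state is a dict: "time": time; "joint_positions": joint angles; "dq": joint speeds; "tau": joint torques, N m; "tool_pos": TCP position; "tcp_rot": TCP orientation; "contact_force": force on the tool from outside, world axes, zero at the start; "moment": the same for the moment, N m; "grip_width": finger opening in mm.
Only numpy, scipy, OpenCV 4.12 (cv2) and the standard library are available. Lean on these libraries where they do the work, as an engineer would, in place of code of your own. Each camera call takes 0.05 s, during which the arm holds its last target.

## Working session

There is one attempt and no reset: what is moved stays moved. The work goes in short steps, Python scripts to look and compute and a shell command to move; the robot and the scene stay as the last step left them, time stands still between calls to the robot, and variables do not carry over. Pictures are saved under pics/ and viewed, and the job is handed in when it is done.

```bash
mkdir -p pics; cat > h.py <<'E'
import numpy as np, cv2
from plant import bot
def cap(n,f):
    p,d=bot.capture(n); cv2.imwrite('pics/'+f+'.png',p[:,:,::-1]); np.save('pics/'+f+'.npy',d); return p,d
def w(n,u,v,z,m=None):
    m=m or bot.camera_model(n); R=np.array(m['rotation']).reshape(3,3)
    return np.array(m['position'])+R@np.array([(u-m['cx'])/m['fx']*z,(v-m['cy'])/m['fy']*z,z])
def cloud(n,d):
    m=bot.camera_model(n);v,u=np.mgrid[:384,:512];R=np.array(m['rotation']).reshape(3,3)
    P=np.stack([(u-m['cx'])/m['fx']*d,(v-m['cy'])/m['fy']*d,d],-1)@R.T+np.array(m['position']); P[d==0]=np.nan; return P
E
python3 - <<'E'
from h import *
np.set_printoptions(precision=1,suppress=True)
print(bot.get_obs())
for n in ['scene','side']:
    cap(n,n+'0')
    for l in ['plate_slider_mid','knob_slider_mid','lamphouse','tray']:
        print(n,l,bot.find_in(n,l)[:3],bot.spot_point(n,l)[:3])
    print(bot.camera_model(n))
E
```

```text
{'time': 0.0, 'joint_positions': array([-0.1,  0.3,  1.5,  0. ,  1.3, -0.1]), 'dq': array([-0., -0.,  0.,  0.,  0., -0.]), 'tau': array([  0. , -43.1, -24.4,   0.1,   0.1,  -0. ]), 'tool_pos': array([524.6,   0.1, 226. ]), 'tcp_rot': array([-1.7,  1.6,  3. ]), 'contact_force': array([ 0.1, -0.4, -0.3]), 'moment': array([ 0.1, -0. ,  0. ]), 'grip_width': 91.95201789958436}
scene plate_slider_mid [{'bbox': [173.6, 235.6, 29.0, 24.2], 'conf': 0.64}] [{'point': [171.8, 251.7], 'conf': 0.9}]
scene knob_slider_mid [{'bbox': [175.5, 267.5, 34.7, 31.1], 'conf': 0.68}] [{'point': [176.5, 285.0], 'conf': 0.89}]
scene lamphouse [{'bbox': [110.5, 221.2, 86.6, 100.5], 'conf': 0.58}] [{'point': [153.9, 272.4], 'conf': 0.79}]
scene tray [{'bbox': [275.1, 198.3, 88.3, 45.9], 'conf': 0.79}, {'bbox': [280.4, 132.7, 88.2, 35.4], 'conf': 0.62}] [{'point': [321.4, 149.7], 'conf': 0.85}, {'point': [316.0, 219.5], 'conf': 0.64}]
{'fx': 460.8778100071809, 'fy': 460.8778100071809, 'cx': 248.51227632383254, 'cy': 199.33840913657994, 'position': array([1156.3,  -45.5,  934. ]), 'rotation': array([-2.5, -0. ,  1.4])}
side plate_slider_mid [{'bbox': [313.1, 201.2, 18.7, 36.1], 'conf': 0.72}] [{'point': [324.2, 245.0], 'conf': 0.76}]
side knob_slider_mid [{'bbox': [366.5, 200.6, 17.0, 35.8], 'conf': 0.59}] [{'point': [378.0, 243.3], 'conf': 0.87}]
side lamphouse [{'bbox': [287.8, 228.2, 138.0, 82.0], 'conf': 0.57}] [{'point': [350.8, 278.7], 'conf': 0.9}]
side tray [{'bbox': [250.6, 119.3, 51.2, 56.0], 'conf': 0.84}, {'bbox': [152.8, 102.9, 44.1, 59.2], 'conf': 0.84}] [{'point': [179.9, 134.0], 'conf': 0.71}, {'point': [274.0, 148.6], 'conf': 0.63}]
{'fx': 450.37826436766585, 'fy': 450.37826436766585, 'cx': 254.49803063895868, 'cy': 184.89917142887896, 'position': array([ 359.3, -598.3,  673.9]), 'rotation': array([-2.3,  0. , -0.1])}
```

```bash
python3 - <<'E'
s=open('h.py').read().replace("np.array(m['rotation']).reshape(3,3)","Rm(m['rotation'])")
s=s.replace("def cap","from scipy.spatial.transform import Rotation as Ro\nnp.set_printoptions(precision=3,suppress=True)\ndef Rm(r):\n    return Ro.from_euler('xyz',r).as_matrix()\ndef cap",1)
open('h.py','w').write(s)
import cv2,numpy as np
a=cv2.imread('pics/scene0.png');b=cv2.imread('pics/side0.png')
cv2.imwrite('pics/scene0b.png',cv2.resize(a[110:340,90:390],(800,600)))
cv2.imwrite('pics/side0b.png',cv2.resize(b[90:320,140:440],(800,600)))
E
```

```text
(no output)
```

View pics/scene0b.png

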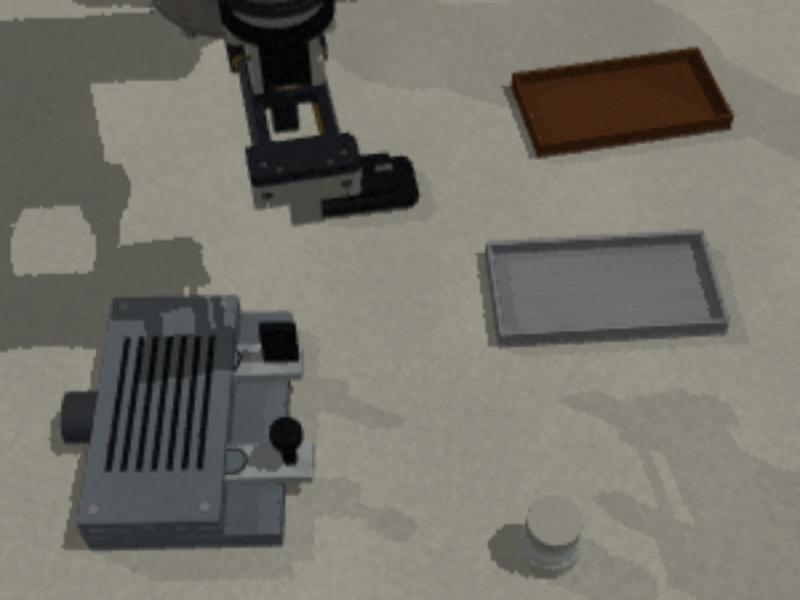

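View pics/side0b.png

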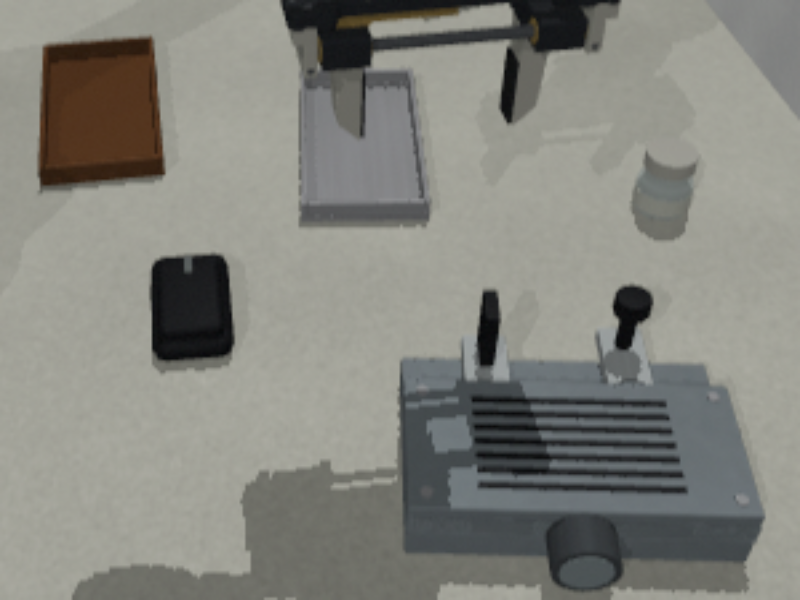

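View pics/scene0.png

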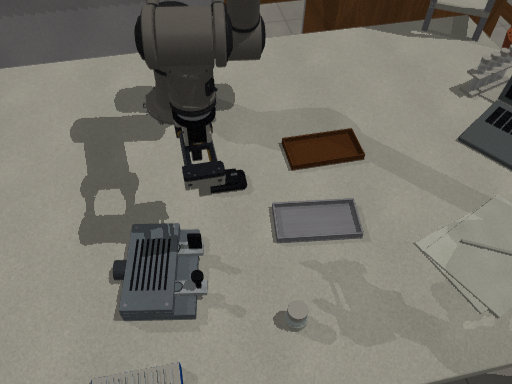

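The scene view shows the plate slider with its flat grip plate at (195,241) in the channel nearer the robot, and the round-knob slider at (197,277). The steel tray is at (316,220); the brown look-alike tray is at (322,149). A black box (235,180) and a jar (297,315) are not part of the job. By the description I choose the plate at (195,241) and the grey tray. Next I measure them and make a close crop.

```bash
python3 - <<'E'
from h import *
for n in ['scene','side']:
    d=np.load(f'pics/{n}0.npy'); P=cloud(n,d); np.save(f'pics/{n}P.npy',P)
    p=cv2.imread(f'pics/{n}0.png')
    z=P[...,2]; x=P[...,0];y=P[...,1]
    # lamphouse top
    ub={'scene':(105,215,100,115),'side':(285,190,145,125)}[n]
    m=np.zeros(z.shape,bool); m[ub[1]:ub[1]+ub[3],ub[0]:ub[0]+ub[2]]=1
    def rect(mm,t):
        q=np.c_[x[mm],y[mm]].astype(np.float32)
        print(n,t,len(q),'z',np.median(z[mm]), cv2.minAreaRect(q), 'pct',np.percentile(q,[2,98],axis=0).ravel())
    rect(m&(z>46)&(z<58),'top')
    rect(m&(z>17)&(z<30),'sill')
    tall=m&(z>62)&(z<100)
    nn,L,st,c=cv2.connectedComponentsWithStats(tall.astype(np.uint8))
    for i in range(1,nn):
        if st[i,4]>10: rect(L==i,'tall'+str(c[i])); print('   zmax',np.nanpercentile(z[L==i],97))
    tb={'scene':(270,193,98,55),'side':(247,112,58,65)}[n]
    m=np.zeros(z.shape,bool); m[tb[1]:tb[1]+tb[3],tb[0]:tb[0]+tb[2]]=1
    rect(m&(z>14)&(z<26),'trayrim'); rect(m&(z>3)&(z<8),'trayfloor')
    for l in ['plate_slider_mid','lamphouse','tray']: pass
c=cv2.imread('pics/scene0.png')[225:300,165:215]
s=cv2.imread('pics/side0.png')[190:255,300:400]
cv2.imwrite('pics/crop.png',np.hstack([cv2.resize(c,(400,600),interpolation=2),cv2.resize(s,(400,260),interpolation=2).repeat(1,0) if 0 else cv2.copyMakeBorder(cv2.resize(s,(400,260)),0,340,0,0,0)]))
E
```

```text
scene top 4600 z 52.72872972402939 ((602.4000244140625, -121.93446350097656), (193.07615661621094, 223.24945068359375), 79.83671569824219) pct [ 497.497 -202.646  708.272  -69.86 ]
scene sill 1205 z 25.593742422439163 ((604.3950805664062, -120.41986083984375), (195.3715057373047, 220.80760192871094), 79.85801696777344) pct [ 510.853 -200.836  722.357  -30.6  ]
scene tall[193.925 237.932] 133 z 82.16328659636508 ((568.8016357421875, -32.63261795043945), (29.280681610107422, 11.899609565734863), 80.09861755371094) pct [563.5   -46.949 576.31  -18.631]
   zmax 88.88817761048757
scene tall[196.757 276.3  ] 140 z 86.9688945229201 ((669.6876831054688, -40.25080490112305), (24.372379302978516, 24.42997932434082), 17.864503860473633) pct [658.452 -51.831 681.31  -28.967]
   zmax 90.23840088650195
scene trayrim 691 z 20.055168462454162 ((533.6152954101562, 271.9567565917969), (210.03907775878906, 113.79434967041016), 82.06944274902344) pct [469.405 164.441 599.492 377.889]
scene trayfloor 2273 z 5.380506752618999 ((527.8490600585938, 287.3796081542969), (259.45098876953125, 168.8134002685547)
[... 509 characters left out ...]
 (25.522090911865234, 25.957979202270508), 1.0889344215393066) pct [656.209 -52.899 679.704 -30.263]
   zmax 89.2096345098788
side tall[323.307 210.943] 140 z 83.43372855237561 ((568.7244873046875, -31.953197479248047), (33.555335998535156, 10.271782875061035), 78.79324340820312) pct [561.336 -48.136 574.514 -17.624]
   zmax 88.74624151540675
side trayrim 462 z 20.512983780802074 ((535.1974487304688, 271.9183044433594), (212.39126586914062, 108.3104248046875), 81.59798431396484) pct [469.024 163.783 597.906 376.328]
side trayfloor 1622 z 5.565579767486497 ((538.1716918945312, 292.8021545410156), (266.2901611328125, 146.36085510253906), 78.17816925048828) pct [479.926 167.719 592.041 370.591]
```

View pics/crop.png

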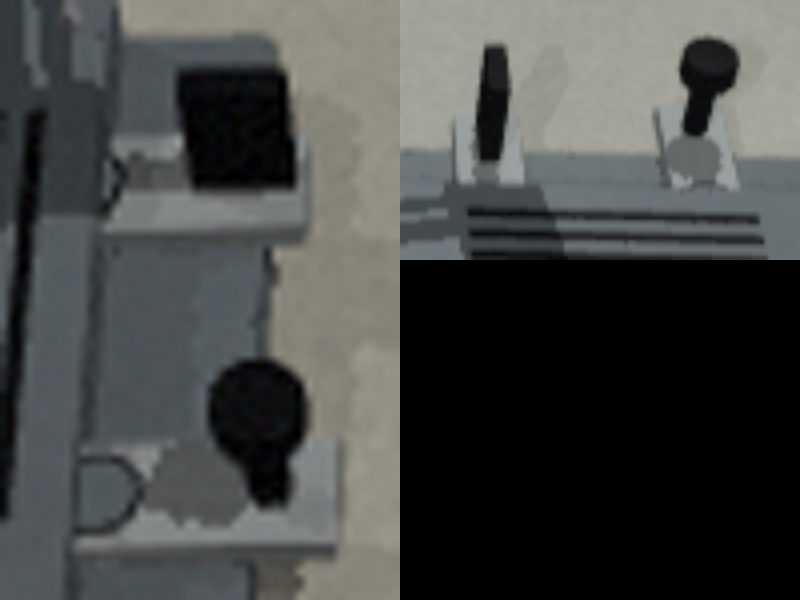

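The crop confirms it: the flat black plate slider is in the near channel (crop 240,130), and the round knob on its stem is on the far slider (crop 258,410). Both views agree on plate centre at about (569,-32) and the steel tray at about (534,272).

```bash
cat >> h.py <<'E'
def togo(target,ang):  # ang: desired direction (deg) of slider y; jaws (tool y) perpendicular
    o=bot.get_obs();R=Rm(o['tcp_rot']);p=np.array(o['tool_pos'])
    print('t',round(o['time'],2),'p',p,'f',o['contact_force'],'w',o['grip_width']);print('R',R.round(3).tolist())
    jy=np.degrees(np.arctan2(R[1,1],R[0,1])); 
    dd=(ang-90-jy+90)%180-90
    print('jaw dir',jy,'need world yaw',dd,'deg => turn about tool x',-np.radians(dd)*1.0)
    print('shift tool cm', R.T@(np.array(target)-p)/10)
E
python3 - <<'E'
from h import *
for n in ['scene','side']:
    P=np.load(f'pics/{n}P.npy');z=P[...,2]
    ub={'scene':(180,225,30,35),'side':(310,195,30,40)}[n]
    m=np.zeros(z.shape,bool); m[ub[1]:ub[1]+ub[3],ub[0]:ub[0]+ub[2]]=1
    t=m&(z>85.5)&(z<95); q=P[t][:,:2].astype(np.float32); print(n,len(q),cv2.minAreaRect(q),q.mean(0))
togo([569,-32.3,140],79.6)
E
```

```text
scene 51 ((568.7366333007812, -32.53508377075195), (29.033401489257812, 11.47585391998291), 80.72232818603516) [568.98  -31.997]
side 62 ((568.495849609375, -32.94477462768555), (30.921958923339844, 9.960694313049316), 78.86969757080078) [568.345 -32.846]
t 0.9 p [525.014   0.024 226.736] f [ 0.593 -0.155 -0.345] w 91.53509374621561
R [[0.0, 1.0, 0.0], [-0.0, 0.0, -1.0], [-1.0, 0.0, 0.0]]
jaw dir 0.0006861155543154509 need world yaw -10.400686115554322 deg => turn about tool x 0.18152621718288234
shift tool cm [8.674 4.398 3.232]
```

```bash
python3 -m handwheel '[[[1.5,2.2,1.6,0],[2.0,2.2,1.6,0],[2.0,0,0,0.09],[2.0,0,0,0.09],[0,0,0,0],[0,0,0,0]]]' 0.5
python3 - <<'E'
from h import *
togo([569,-32.3,46],79.6)
p,d=cap('wrist','w1')
for l in ['plate_slider_mid','lamphouse']: print(l,bot.find_in('wrist',l)[:2],bot.spot_point('wrist',l)[:2])
P=cloud('wrist',d);z=P[...,2];np.save('pics/w1P.npy',P)
t=(z>80)&(z<95);n,L,s,c=cv2.connectedComponentsWithStats(t.astype(np.uint8))
for i in range(1,n):
    if s[i,4]>50:
        q=P[L==i][:,:2].astype(np.float32); print(c[i],s[i,4],np.median(z[L==i]),cv2.minAreaRect(q),q.mean(0))
togo([569,-32.3,46],79.6)
E
```

```text
time: 1.4
tool_pos: [568.5, -31.9, 151.1]
tcp_rot: [-1.589, 1.568, 2.946]
contact_force: [-0.6, 0.1, 0.5]
grip_width: 56.2
t 1.4 p [568.48  -31.896 151.117] f [-0.591  0.078  0.486] w 56.19060970739086
R [[-0.002, 0.984, -0.177], [0.0, -0.177, -0.984], [-1.0, -0.002, -0.0]]
jaw dir -10.16642249020435 need world yaw -0.2335775097956514 deg => turn about tool x 0.004076696604543424
shift tool cm [10.512  0.083  0.031]
plate_slider_mid [{'bbox': [239.6, 163.3, 33.8, 68.2], 'conf': 0.82}] [{'point': [253.2, 229.2], 'conf': 0.8}]
lamphouse [{'bbox': [193.7, 171.9, 232.6, 151.2], 'conf': 0.82}] [{'point': [299.9, 259.5], 'conf': 0.62}]
[382.999 190.673] 971 90.72131842157563 ((669.8407592773438, -39.047035217285156), (25.240501403808594, 24.87599754333496), 56.34479522705078) [668.667 -37.677]
[256.401 203.044] 481 90.28126654010208 ((570.0526733398438, -31.39334487915039), (30.030426025390625, 9.6901273727417), 78.4517822265625) [570.335 -30.158]
t 1.65 p [569.713 -31.958 153.317] f [-0.505  0.467 -0.563] w 46.35303366880145
R [[0.003, 0.984, -0.178], [-0.001, -0.178, -0.984], [-1.0, 0.003, 0.0]]
jaw dir -10.234497135634179 need world yaw -0.16550286436583406 deg => turn about tool x 0.0028885699046654013
shift tool cm [10.731 -0.095  0.046]
```

View pics/w1.png

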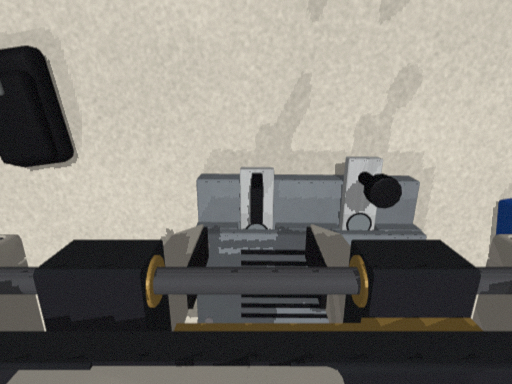

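The wrist view shows the plate at (256,200), centred between the fingers, and the knob at (383,190), clear to the right. Next I refine the channel direction.

```bash
python3 - <<'E'
from h import *
for f in ['sceneP','sideP','w1P']:
    P=np.load(f'pics/{f}.npy');x,y,z=P[...,0],P[...,1],P[...,2]
    reg=(x>480)&(x<740)&(y>-230)&(y<0)
    for nm,a,b in [('top',47,57),('sill',20,30),('bar',34,43)]:
        m=reg&(z>a)&(z<b)
        q=P[m][:,:2]
        if len(q)<50: continue
        # per-x-bin max in rotated frame
        th=np.radians(-10.4);ex=np.array([np.cos(th),np.sin(th)]);ey=np.array([-ex[1],ex[0]])
        c=np.array([600,-115]);u=(q-c)@ex;v=(q-c)@ey
        if nm=='bar':
            for lo,hi in [(-75,-20),(20,80)]:
              k=(u>lo)&(u<hi); print(f,nm,len(u[k]),'u',np.percentile(u[k],[3,97]),'vmax',np.percentile(v[k],98),'z',np.median(P[m][k][:,2]))
            continue
        bins=np.arange(-105,105,6);X=[];Y=[]
        for b0 in bins:
            k=(u>=b0)&(u<b0+6)
            if k.sum()>3: X.append(b0+3);Y.append(np.percentile(v[k],97))
        X=np.array(X);Y=np.array(Y);k=abs(Y-np.median(Y))<5
        s=np.polyfit(X[k],Y[k],1); print(f,nm,'edge',s[1],'angle',-10.4+np.degrees(np.arctan(s[0])),k.sum(),'u range',np.percentile(u,[1,99]))
E
```

```text
sceneP top edge 32.092683087831276 angle -10.555030882970502 33 u range [-102.963  112.868]
sceneP sill edge 78.10920306559417 angle -10.330051510096261 14 u range [-103.514  114.08 ]
sceneP bar 238 u [-61.572 -29.7  ] vmax 92.90710561187636 z 37.8021313292727
sceneP bar 431 u [22.004 69.687] vmax 102.21517192375649 z 37.69422092631828
sideP top edge 30.927626675893897 angle -10.688744758885884 31 u range [-103.943  110.752]
sideP sill edge 78.93630446798991 angle -10.837591609793144 24 u range [-105.962  111.899]
sideP bar 334 u [-69.903 -26.231] vmax 91.50267678024856 z 37.561541580138964
sideP bar 467 u [21.959 70.098] vmax 102.61341597491442 z 37.420139367773686
w1P top edge 36.5433544122744 angle -10.604508750736068 25 u range [-101.552  105.186]
w1P sill edge 81.351061194738 angle -10.71037250790036 23 u range [-102.264  113.576]
w1P bar 1517 u [-64.161 -28.744] vmax 94.37106932623094 z 40.317564441549564
w1P bar 2150 u [39.246 70.253] vmax 104.72225125951114 z 40.93483835604536
```

```bash
python3 -m handwheel '[[[2.5,0,0,0.005],[3.0,0,0,0],[2.5,0,0,0],[1.5,0,0,0],[1.0,0,0,0],[0,0,0,0],[0,0,0,0]]]' 0.35
python3 - <<'E'
from h import *
togo([569.2,-32.2,46],79.4)
p,d=cap('wrist','w2')
E
```

```text
time: 2.23
tool_pos: [569.5, -32.0, 47.5]
tcp_rot: [1.553, 1.57, -0.202]
contact_force: [0.4, -0.3, 0.1]
grip_width: 32.1
t 2.23 p [569.542 -32.011  47.454] f [ 0.439 -0.323  0.084] w 32.14144193197773
R [[0.001, 0.983, -0.183], [-0.0, -0.183, -0.983], [-1.0, 0.001, 0.0]]
jaw dir -10.573266550815386 need world yaw -0.026733449184604297 deg => turn about tool x 0.00046658670868593834
shift tool cm [ 0.145 -0.03   0.025]
```

View pics/w2.png

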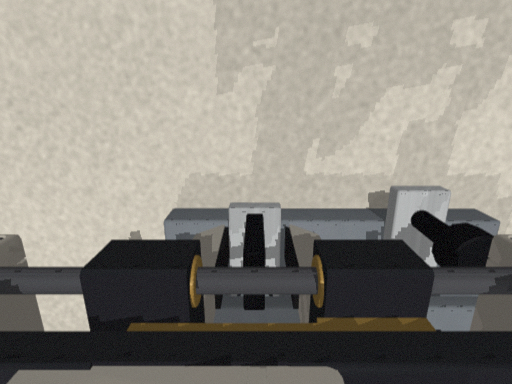

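The plate (255,255) lies centred between the two finger pads, and the knob (460,240) is clear. I close the gripper.

```bash
python3 -m handwheel '[[[0,0,0,0],[0,0,0,0],[0,0,0,0],[0,0,0,0],[0,0,0,0]]]' 0.13
python3 -m handwheel '[[[0,0,0,0],[0,0,0,0],[0,0,0,0],[0,0,0,0]]]' 0
```

```text
time: 2.7
tool_pos: [569.2, -32.0, 47.1]
tcp_rot: [1.553, 1.57, -0.203]
contact_force: [0.1, 0.2, -0.9]
grip_width: 12.3
time: 3.03
tool_pos: [569.0, -32.0, 46.9]
tcp_rot: [1.992, 1.571, 0.236]
contact_force: [-1.4, 0.5, 3.1]
grip_width: 9.9
```

```bash
python3 -m handwheel '[[[0,0,-0.3,0],[0,0,-0.4,0],[0,0,-0.4,0],[0,0,-0.4,0],[0,0,0,0]]]'
```

```text
time: 3.45
tool_pos: [572.2, -16.4, 46.9]
tcp_rot: [1.915, 1.57, 0.16]
contact_force: [0.4, 0.0, 3.5]
grip_width: 10.1
```

```bash
python3 -m handwheel '[[[0,0,-0.6,0],[0,0,-0.6,0],[0,0,-0.6,0],[0,0,-0.6,0],[0,0,-0.6,0],[0,0,0,0]]]'
python3 - <<'E'
from h import *
cap('scene','s2')
c=cv2.imread('pics/s2.png')[200:330,100:260];cv2.imwrite('pics/s2b.png',cv2.resize(c,(738,600)))
E
```

```text
time: 3.95
tool_pos: [577.6, 13.8, 46.9]
tcp_rot: [2.679, 1.57, 0.924]
contact_force: [-0.4, 2.2, 6.8]
grip_width: 9.5
```

View pics/s2b.png

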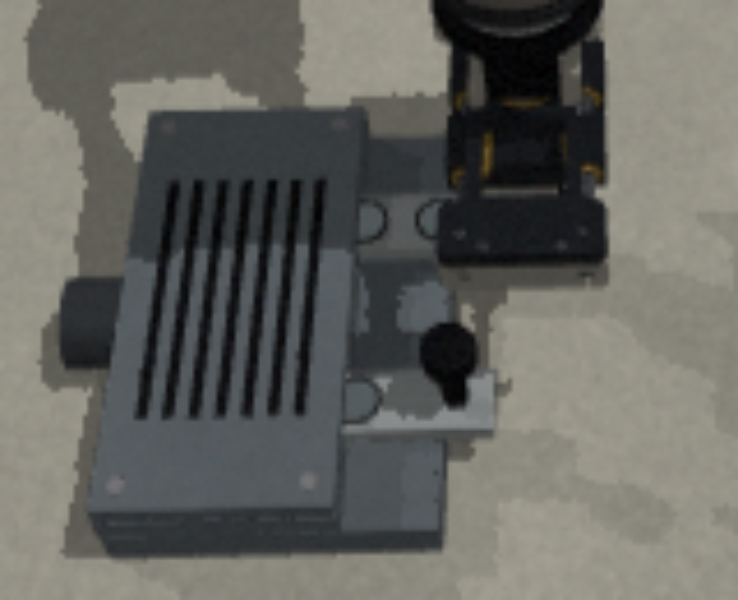

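```bash
python3 -m handwheel '[[[-0.05,0,0,0],[0,0,0,0]]]'
python3 - <<'E'
from h import *
togo([569.2,-32.2,46],79.4)
E
```

```text
time: 4.17
tool_pos: [577.1, 13.2, 47.0]
tcp_rot: [-2.645, 1.57, 1.882]
contact_force: [1.0, 2.7, 2.3]
grip_width: 9.4
t 4.17 p [577.138  13.2    46.971] f [0.956 2.68  2.333] w 9.437979566780907
R [[-0.0, 0.983, -0.184], [0.001, -0.184, -0.983], [-1.0, -0.001, -0.001]]
jaw dir -10.585099837845645 need world yaw -0.01490016215434764 deg => turn about tool x 0.00026005688867441785
shift tool cm [0.093 0.054 4.609]
```

```bash
python3 -m handwheel '[[[-0.02,0,-0.5,0],[0,0,-0.6,0],[0,0,-0.6,0],[0,0,-0.6,0],[0,0,0,0]]]'
```

```text
time: 4.58
tool_pos: [581.5, 36.3, 47.1]
tcp_rot: [-2.304, 1.57, 2.225]
contact_force: [-0.1, -0.4, -1.5]
grip_width: 9.9
```

```bash
python3 -m handwheel '[[[0,0,-0.6,0],[0,0,-0.6,0],[0,0,-0.7,0],[0,0,-0.7,0],[0,0,-0.7,0],[0,0,0,0]]]'
python3 - <<'E'
from h import *
p,d=cap('side','sd3')
c=cv2.imread('pics/sd3.png')[110:320,230:440];cv2.imwrite('pics/sd3b.png',cv2.resize(c,(600,600)))
cap('wrist','w3')
E
```

```text
time: 5.08
tool_pos: [587.9, 68.9, 47.5]
tcp_rot: [2.425, 1.57, 0.671]
contact_force: [-0.5, -0.3, -1.3]
grip_width: 9.8
```

View pics/sd3b.png

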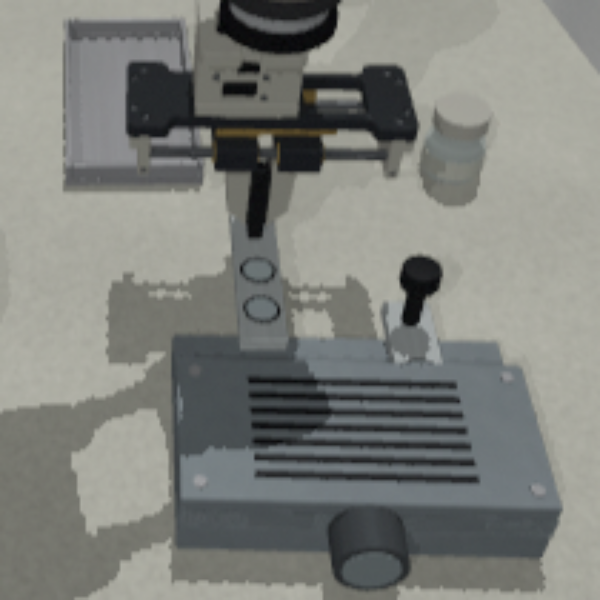

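View pics/w3.png

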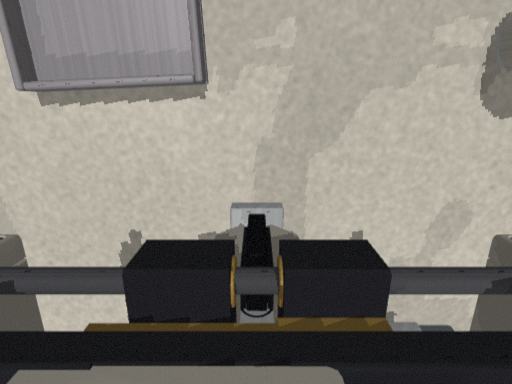

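The slider is out: the side crop shows its inner end at (262,340), clear of the face, and the knob slider is unmoved at (412,320). I lift it.

```bash
python3 -m handwheel '[[[-0.7,0,-0.5,0],[-1.2,0,-1,0],[-1.5,0,-1,0],[-1.5,0,-1,0],[-1.0,0,-0.5,0],[0,0,0,0]]]'
python3 - <<'E'
from h import *
p,d=cap('side','sd4')
P=cloud('side',d)
c=cv2.imread('pics/sd4.png')[110:320,230:440];cv2.imwrite('pics/sd4b.png',cv2.resize(c,(600,600)))
x,y,z=P[...,0],P[...,1],P[...,2]
m=(x>550)&(x<620)&(y>-40)&(y<80)&(z>75)&(z<125)
q=P[m]; print(len(q))
A=np.c_[q[:,:2]-q[:,:2].mean(0),np.ones(len(q))]
k=np.ones(len(q),bool)
for _ in range(6):
    s=np.linalg.lstsq(A[k],q[k,2],rcond=None)[0]; r=q[:,2]-A@s; k=abs(r)<4
print(s,k.sum(),np.degrees(np.arctan(np.hypot(*s[:2]))),'v slope deg',np.degrees(np.arctan(s[1])))
rr=cv2.minAreaRect(q[k][:,:2].astype(np.float32));print(rr)
togo([540.7,318,97],81.8)
E
```

```text
time: 5.68
tool_pos: [596.5, 107.6, 109.3]
tcp_rot: [1.841, 1.566, 0.087]
contact_force: [1.2, 0.2, -1.4]
grip_width: 9.9
559
[ 0.014  0.013 99.588] 499 1.101585978349651 v slope deg 0.7490404297151715
((583.987548828125, 38.7476806640625), (86.81831359863281, 32.432823181152344), 79.68382263183594)
t 5.73 p [595.669 106.878 107.679] f [-0.435 -0.043 -2.235] w 9.914322590835319
R [[0.003, 0.983, -0.183], [-0.0, -0.183, -0.983], [-1.0, 0.003, -0.0]]
jaw dir -10.558903647875306 need world yaw 2.3589036478753087 deg => turn about tool x -0.041170635392729076
shift tool cm [  1.052  -9.275 -19.747]
```

View pics/sd4b.png

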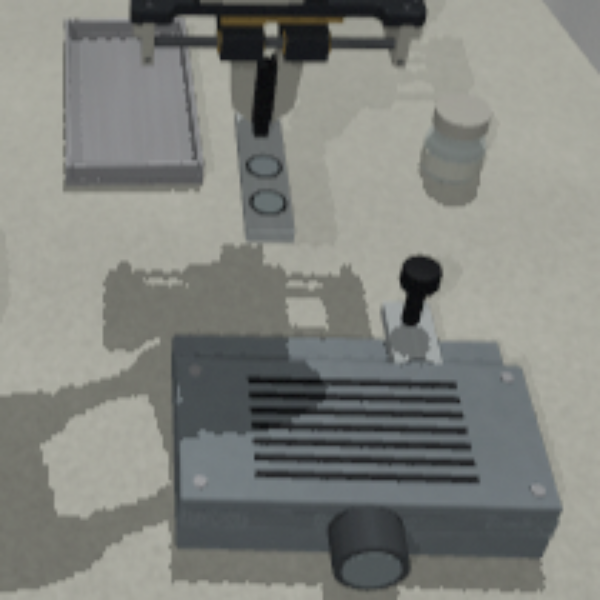

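Held level (about 1°). I carry it over the tray.

```bash
python3 -m handwheel '[[[0,-0.6,-1.3,0],[0,-1.2,-2.5,0],[0,-1.5,-3.2,0],[0,-1.7,-3.5,0],[0,-1.6,-3.4,0],[0,-1.4,-3.0,0],[0,-0.8,-1.8,0],[0,-0.5,-1.0,0]]]'
python3 -m handwheel '[[[0,0,0,-0.02],[0,0,0,-0.02],[0,0,0,0],[0,0,0,0]]]'
python3 - <<'E'
from h import *
togo([540.7,318,26],81.8)
for n in ['side','wrist']:
    p,d=cap(n,n+'5')
P=cloud('side',np.load('pics/side5.npy'))
x,y,z=P[...,0],P[...,1],P[...,2]
m=(x>490)&(x<580)&(y>180)&(y<300)&(z>75)&(z<125)
q=P[m]; print(len(q)); A=np.c_[q[:,:2]-q[:,:2].mean(0),np.ones(len(q))];k=np.ones(len(q),bool)
for _ in range(6):
    s=np.linalg.lstsq(A[k],q[k,2],rcond=None)[0]; r=q[:,2]-A@s; k=abs(r)<4
print(s,k.sum()); print(cv2.minAreaRect(q[k][:,:2].astype(np.float32)))
c=cv2.imread('pics/side5.png')[50:240,200:420];cv2.imwrite('pics/side5b.png',cv2.resize(c,(695,600)))
E
```

```text
time: 6.4
tool_pos: [537.7, 320.0, 105.1]
tcp_rot: [-1.212, 1.569, -2.965]
contact_force: [-0.2, -0.7, -2.2]
grip_width: 10.0
time: 6.73
tool_pos: [540.3, 315.7, 106.3]
tcp_rot: [-0.228, 1.57, -1.945]
contact_force: [0.3, -1.0, -1.3]
grip_width: 9.4
t 6.73 p [540.344 315.738 106.274] f [ 0.259 -1.003 -1.337] w 9.373748043845008
R [[-0.0, 0.989, -0.146], [-0.0, -0.146, -0.989], [-1.0, -0.0, 0.001]]
jaw dir -8.416552308865565 need world yaw 0.21655230886555898 deg => turn about tool x -0.003779550792499711
shift tool cm [ 8.027  0.003 -0.233]
396
[ 0.013  0.    96.923] 347
((531.5231323242188, 251.38343811035156), (100.02850341796875, 31.998016357421875), 81.70758819580078)
```

View pics/side5b.png

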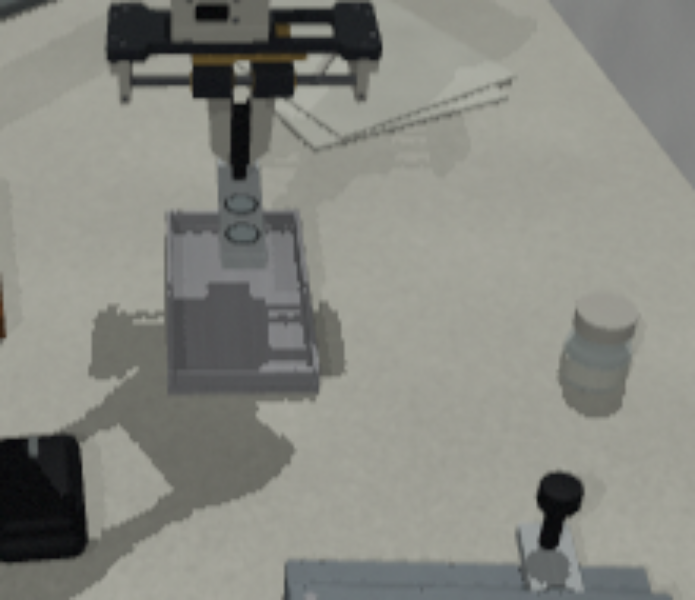

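View pics/wrist5.png

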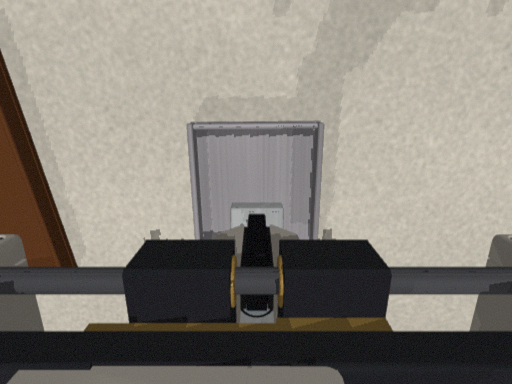

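The wrist view shows the bar (255,215) centred across the steel tray (rails at 190 and 320). I lower it.

```bash
python3 -m handwheel '[[[1.2,0,0,0],[1.8,0,0,0],[1.8,0,0,0],[1.4,0,0,0],[0.8,0,0,0],[0.5,0,0,0],[0,0,0,0],[0,0,0,0]]]'
python3 -m handwheel '[[[0.15,0,0,0],[0.1,0,0,0],[0,0,0,0]]]'
```

```text
time: 7.5
tool_pos: [540.3, 317.3, 32.0]
tcp_rot: [2.078, 1.57, 0.362]
contact_force: [-0.7, 1.3, -0.5]
grip_width: 9.6
time: 7.75
tool_pos: [540.0, 317.5, 29.4]
tcp_rot: [2.062, 1.57, 0.346]
contact_force: [0.5, -1.0, -2.0]
grip_width: 9.9
```

```bash
python3 -m handwheel '[[[0.1,0,0,0],[0.1,0,0,0],[0,0,0,0]]]'
python3 -m handwheel '[[[0.05,0,0,0],[0,0,0,0]]]'
```

```text
time: 8.0
tool_pos: [539.8, 317.4, 27.0]
tcp_rot: [1.963, 1.571, 0.247]
contact_force: [0.9, -0.2, -1.8]
grip_width: 10.3
time: 8.17
tool_pos: [539.9, 317.4, 27.0]
tcp_rot: [2.031, 1.57, 0.315]
contact_force: [-0.9, -1.5, 2.7]
grip_width: 10.0
```

Floor contact (+2.7 N). I release.

```bash
python3 -m handwheel '[[[0,0,0,0],[0,0,0,0],[0,0,0,0],[0,0,0,0],[0,0,0,0]]]' 0.35
python3 -m handwheel '[[[-1,0,0,0],[-2.5,0,0,0],[-3,0,0,0],[-3,0,0,0],[-2,0,0,0],[0,0,0,0],[0,0,0,0],[0,0,0,0]]]'
python3 - <<'E'
from h import *
p,d=cap('side','side6');P=cloud('side',d)
p2,d2=cap('scene','scene6');P2=cloud('scene',d2)
for P,nm in((P,'side'),(P2,'scene')):
    x,y,z=P[...,0],P[...,1],P[...,2]
    m=(x>490)&(x<590)&(y>180)&(y<360)&(z>11)&(z<24)
    th=np.radians(81.8);e=np.array([np.cos(th),np.sin(th)]);g=np.array([-e[1],e[0]])
    Q=P[...,:2]-np.array([534,271.5]);a=Q@e;b=Q@g
    m=(abs(a)<95)&(abs(b)<44)&(z>12)&(z<23)
    print(nm,m.sum(),np.nanmedian(z[m]),cv2.minAreaRect(P[m][:,:2].astype(np.float32)))
    q=P[m];A=np.c_[q[:,:2]-q[:,:2].mean(0),np.ones(len(q))];print(np.linalg.lstsq(A,q[:,2],rcond=None)[0])
    k=(x>640)&(x<700)&(y>-70)&(y<0)&(z>80)&(z<100);print('knob',np.nanmean(P[k],0))
c=cv2.imread('pics/side6.png')[50:240,200:420];s=cv2.imread('pics/scene6.png')[180:340,100:380]
cv2.imwrite('pics/s6a.png',cv2.resize(c,(695,600)));cv2.imwrite('pics/s6b.png',cv2.resize(s,(800,457)))
E
```

```text
time: 8.58
tool_pos: [539.8, 317.3, 26.3]
tcp_rot: [-0.179, 1.571, -1.894]
contact_force: [0.4, -0.4, 0.5]
grip_width: 31.8
time: 9.25
tool_pos: [539.3, 317.1, 141.1]
tcp_rot: [-0.926, 1.57, -2.642]
contact_force: [0.1, -0.2, -0.3]
grip_width: 32.0
side 423 17.612358056601693 ((533.3779296875, 267.9095458984375), (131.64244079589844, 31.84128761291504), 81.75856018066406)
[-0.01   0.007 17.557]
knob [667.562 -42.096  86.069]
scene 541 17.636283373046012 ((532.398193359375, 269.85418701171875), (129.6609344482422, 36.15018081665039), 82.06616973876953)
[-0.029  0.002 17.519]
knob [670.157 -40.474  86.928]
```

View pics/s6a.png

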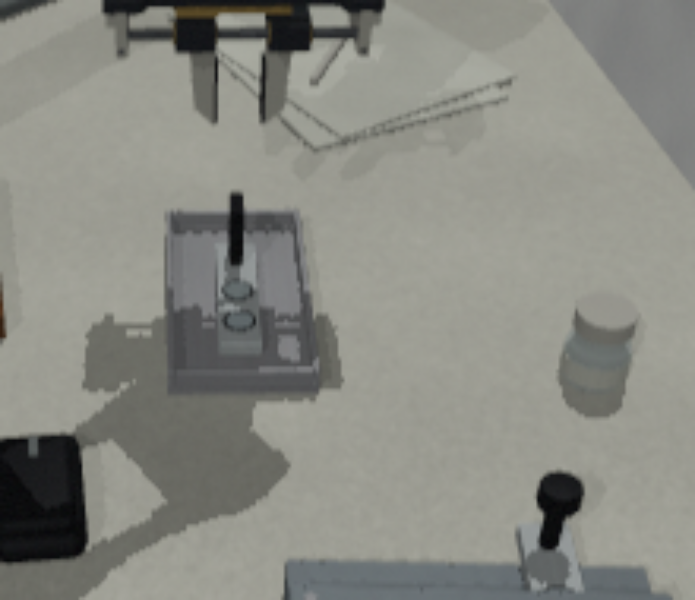

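View pics/s6b.png

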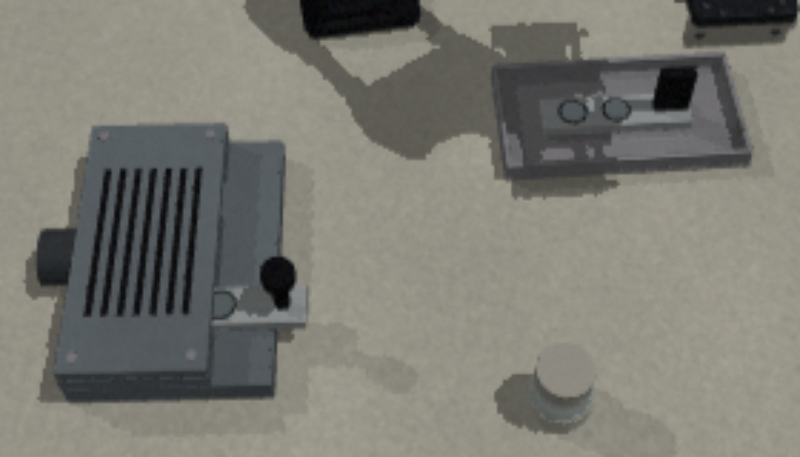

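The slider lies flat in the steel tray with its plate upright (side crop 237,230), and its bar centre is within about 4 mm of the tray centre. The knob slider is unmoved. The gripper is clear, so I hand in.

```bash
python3 -c "
from plant import bot; print(bot.close_job())"
```

```text
the job is handed in; nothing more can be done
None
```

The plate slider now lies flat in the steel tray with its grip plate upwards. I handed the job in at about 9.4 s on the robot's clock; it reports no verdict.

- **Drawing out:** I gripped the grip plate and drew the slider about 100 mm straight along its channel before lifting. The wrist force read at most about 7 N, an upward push on the tool part-way out. I eased that by raising the tool about half a millimetre. Just after lifting, the bar measured about 1° off level.
- **Placing:** I lowered it until it touched the tray floor (2.7 N), let go and backed the gripper off upwards.
- **Last checks:** The bar top is at z of about 17.6 mm, which means it rests on the tray floor. The two cameras put its centre about 2 to 4 mm from the tray centre. The side view gives it level within 1°; the scene view fits a 1.7° tilt, probably skewed by stray points since its outline also came out too wide, but still inside the limit.
- **Knob slider:** It stayed in its channel, with no movement visible beyond measurement noise.
- **Robot:** The gripper was about 115 mm above its release height and touching nothing.

No check failed.

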